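# Lock the hold-down frame onto a board test jig

## Robot

A 6-joint arm with a two-finger parallel gripper is mounted at the origin on the work surface. World frame = base frame: x ahead of the robot, y to its left, z up, the work surface at z = 0. Lengths are in m, angles in rad, forces in N, time in s.
With the tool pointing down it reaches from about 0.375 to 0.9 m from the base axis. Payload 3.1 kg.
Tool frame: the origin (TCP) lies on the centre line of the jaws, within the pads' length; the fingertips stand robot.nose_length ahead of it and the grasp point (between the pads) lies 6 mm ahead of it (robot.nose_length is the distance from the TCP to the fingertips, in m); z points along the fingers, y is the line along which they close (so a half turn about z gives the same grasp; the last joint's range is limited). The gripper opens to 87 mm and grips with 3 to 60 N. Pads are 19 mm wide; open, the fingers measure 117 mm over their backs; the gripper's body (75 mm by 190 mm) begins 51 mm behind the grasp point.
Start: joints at [1.157, 0.527, 1.433, -0, 1.181, -0.178], TCP at [0.146, 0.608, 0.248] pointing down, gripper open.
Joint ranges: [-3.08, 3.08], [-0.75, 2.2], [0.22, 2.44], [-1.43, 4.57], [0, 2.65], [-2.85, 2.85]. Speed limits (rad/s): [2.79, 2.79, 3.14, 3.14, 3.14, 3.14].

## Interface

Orientations are given as a unit quaternion [x, y, z, w].
In Python, from rig import robot gives the robot as it stands.
- The arm moves only by the shell command python3 -m crank 'ROWS' [FORCE]. ROWS is JSON, one flat list of numbers, 7 for each row, row after row: the shift along the tool's x, y, z in mm, then the turn, a rotation vector about the tool's x, y, z in degrees, then the closure in counts, from 0 (fully open) to 255 (shut). In form: [x, y, z, ax, ay, az, fingers, x, y, z, ax, ay, az, fingers, ...]. A call has exactly 5 rows; each row is the pose to reach, as a shift and turn from the pose commanded when the call began, along the tool's axes at that moment; what a row does not reach only later rows make up. A row lasts 1/12 s, in which the tool goes at most 41.7 mm and 7.16 degrees, less where a joint would pass 70% of its speed; a pose out of reach is approached as far as the arm can. A call with a gripper value outside its range is refused whole. The fingers move at their own pace and stop on an object; FORCE is the grip in N (left out, the last holds). Time passes only in rows, so rows that repeat a pose let the fingers close, or fill a call up. It gives the time, the measured TCP pose, the force, the opening and the grip force at its end, in the units of the state.
- robot.get_obs(): the state, without advancing time (a new reading comes with each control period).
- robot.camera(name): name is "scene" or "top" or "wrist"; returns a dict with "pixels" (480x640x3 uint8, red, green, blue), "intrinsics" (3x3 intrinsics, pixels), "extrinsics" (4x4, takes a point from camera to world coordinates); the wrist camera has in their place "mount" (4x4, takes a point from camera to tool coordinates, whose origin is the TCP and whose axes are the flange's). Camera axes: x right, y down, z forward; pixel columns grow to the right and rows downward; lengths in m; the calibration is good to about 2 mm. A picture is of the moment at which its call begins: read the wrist's pose just before it. There is no depth.
- robot.hand_in(): hands the job in; it is judged then, once.
The state is a dict: "time": time; "q": joint angles; "joint_velocities": joint speeds; "joint_torque": joint torques, N m; "position": TCP position; "tool_rot": TCP orientation; "ft_force": force on the tool from outside, world axes, zero at the start; "moment": the same for the moment, N m; "grip_width": finger opening in m; "grip_force": force on a finger pad.
Only numpy, scipy, OpenCV 4.12 (cv2) and the standard library are available. Lean on these libraries where they do the work, as an engineer would, in place of code of your own. Each camera call takes 0.05 s, during which the arm holds its last target. There are 200 camera calls.

## Task

Close the circuit-board test jig: take the blue hold-down frame by its black handle, set it over both brass studs of the jig at once with its yellow dot at the end where the jig has its dot, press it down lightly against the sprung board and slide it towards the dot end as far as it goes, so that both studs lock it. Let go and leave it locked and level; feel your way, never lean hard on the studs or the board, and leave everything else on the bench where it is.

Things in the scene. Friction and masses are not known exactly. Their poses are not given: they have to be found in the camera images.
- frame: Loose blue hold-down frame: plate 124 (x) x 220 (y) x 6 mm, 0.28 to 0.44 kg, with a window 68 x 84 mm in the middle and two keyholes through it. Origin: centre of the plate's underside, z up, y along its length. A yellow dot on top marks the +y end (near the -x corner).
- frame_handle (a point): Centre of the frame's black bridge handle, 40 mm above the frame's origin: a bar along the frame's x across the window, 108 mm long, 14 mm wide (along y), 14 mm high, with 27 mm of free height between bar and plate. Grip it across its width.
- keyhole_a (a point): Centre of the wide end of the keyhole at the dot end, at the plate's underside: frame x = 0, y = +88 mm. Wide end 19 mm across (corners cut); from it a slot 10.5 mm wide runs towards the frame's -y and ends 19.5 mm from this point.
- keyhole_b (a point): The same for the other keyhole, alike and pointing the same way: frame x = 0, y = -72 mm. The two wide ends are 160 mm apart, as are the studs.
- jig: Circuit-board test jig, fixed to the bench: grey housing 200 (x) x 260 (y) mm, black top 50 mm above the bench. Origin: on the bench under its centre, z up. A yellow dot on the top marks its +y end (near the -x corner). Frame on jig: contact forces adding up to over 60 N crack boards.
- stud_a (a point): Front end of the clamp slot beside the stud at the dot end, taken at the stud's y and top: jig x = -28, y = +80, z = 85 mm. A bright rail across the housing carries both studs; it is clamped anywhere along the slots, both studs alike 14 to 42 mm behind this point (jig x = -14 to +14 mm). Where is not measured: look at the brass heads or feel for them.
- stud_b (a point): The same for the other stud: jig x = -28, y = -80, z = 85 mm. Each stud: upright shank 7 mm across; brass head 16 mm across, 6 mm high, underside 79 mm and top 85 mm above the bench. A frame not over the heads rests on them, its underside 85 mm up.
- board_top (a point): Centre of the top of the green board (100 x 108 mm) in its black sprung nest (108 x 124 mm) between the studs, at rest 77 mm above the bench (fixed point, does not go down with it). It yields downward only: 4 N to start, 1.5 N more per mm, hard stop 8 mm down. Sliding the pressed frame takes 5 to 12 N. The frame lies on the board's edges.
- lock_place (a point): Height and y of the locked frame's origin: jig y = +8, z = 73 mm (point at jig x = -28; the frame ends behind it, by the studs). Heads through the wide ends: frame origin at y = -8 mm. Press until the underside is below 73 mm (top under the heads), slide 16 mm towards +y until the slot ends meet the shanks; let go, the springs lift it against the heads.
- knife: Bystander, leave alone: red snap-off craft knife, 150 mm handle. Origin under its middle.
- ruler: Bystander, leave alone: steel ruler 310 x 30 x 4 mm. Origin under its middle.
- solder_reel: Bystander, leave alone: green reel, 60 mm across, 40 mm high, standing on its flat side. Origin under its middle.
- glue_gun: Bystander, leave alone: blue hot-glue gun lying on its side, 34 mm high, about 240 mm long over the glue stick. Origin under its middle.
- flux_bottle: Bystander, leave alone: small white bottle with red cap, 38 mm across, 95 mm high, standing. Origin under its middle.
- mouse: Bystander, leave alone: white computer mouse, 33 mm high. Origin under its middle.
- screwdriver: Bystander, leave alone: screwdriver with orange handle, 170 mm long, lying. Origin under its middle.

How it is judged:
By the outcome, as a careful person would: the job done as asked, in the order asked, and still so for the second after the job is handed in, with the robot touching nothing.
It also fails if it takes over 64 s, if anything falls off the work surface, if the arm or the gripper's body presses on something with over 40 N, if the wrist force passes 120 N, or if a joint passes its speed limit or range.

## Working session

There is one attempt and no reset: what is moved stays moved. The work goes in short steps, Python scripts to look and compute and a shell command to move; the robot and the scene stay as the last step left them, time stands still between calls to the robot, and variables do not carry over. Pictures are saved under pics/ and viewed, at most 10 in all, crops included, and the job is handed in when it is done.

```bash
mkdir -p pics
cat > h.py <<'E'
import numpy as np, cv2
from scipy.spatial.transform import Rotation as R
from rig import robot
def snap(name,f):
    o=robot.get_obs(); c=robot.camera(name); cv2.imwrite('pics/'+f,c['pixels'][:,:,::-1]); 
    K=np.array(c['intrinsics'])
    if name=='wrist':
        T=np.eye(4);T[:3,:3]=R.from_quat(o['tool_rot']).as_matrix();T[:3,3]=o['position']; E=T@np.array(c['mount'])
    else: E=np.array(c['extrinsics'])
    np.savez('pics/'+f+'.npz',K=K,E=E); return c
def p2w(f,uv,z):
    d=np.load('pics/'+f+'.npz');K,E=d['K'],d['E']
    r=E[:3,:3]@np.linalg.solve(K,[uv[0],uv[1],1]); t=(z-E[2,3])/r[2]; return E[:3,3]+t*r
def w2p(f,p):
    d=np.load('pics/'+f+'.npz');K,E=d['K'],d['E']
    c=np.linalg.inv(E)@np.append(p,1); u=K@c[:3]; return u[:2]/u[2]
E
python3 - <<'E'
from h import *
np.set_printoptions(precision=3,suppress=True)
snap('top','top1.png');snap('scene','scene1.png')
for f in('top1.png','scene1.png'):print(np.load('pics/'+f+'.npz')['E'])
print(robot.nose_length,robot.get_obs())
E
```

```text
[[ 0.026 -0.998  0.065  0.492]
 [-1.    -0.024  0.019 -0.002]
 [-0.017 -0.066 -0.998  1.191]
 [ 0.     0.     0.     1.   ]]
[[ 0.888  0.28  -0.365  1.272]
 [ 0.46  -0.552  0.695 -1.257]
 [-0.007 -0.785 -0.619  1.226]
 [ 0.     0.     0.     1.   ]]
0.025 {'time': 0.1, 'q': array([ 1.157,  0.528,  1.434, -0.   ,  1.181, -0.179]), 'joint_velocities': array([ 0.002, -0.   , -0.003,  0.002, -0.001,  0.001]), 'joint_torque': array([  0.   , -44.099, -17.715,   0.064,   0.053,  -0.   ]), 'position': array([0.146, 0.607, 0.247]), 'tool_rot': array([ 0.118,  0.993, -0.001, -0.   ]), 'ft_force': array([ 0.992,  0.307, -0.912]), 'moment': array([-0.012, -0.023,  0.022]), 'grip_force': 0.0, 'grip_width': 0.08699707931475185}
```

View pics/top1.png

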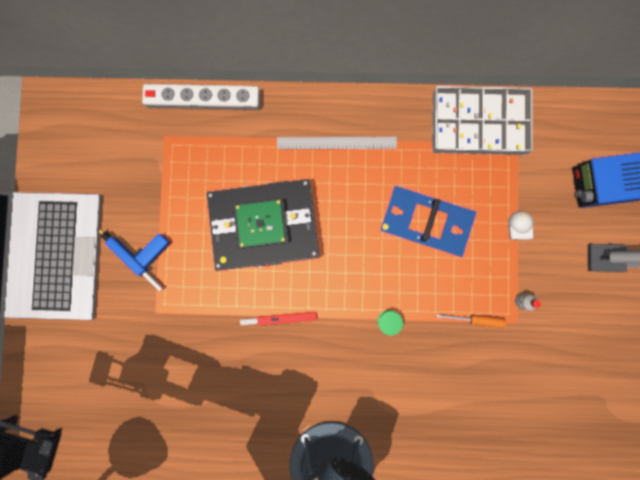

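View pics/scene1.png

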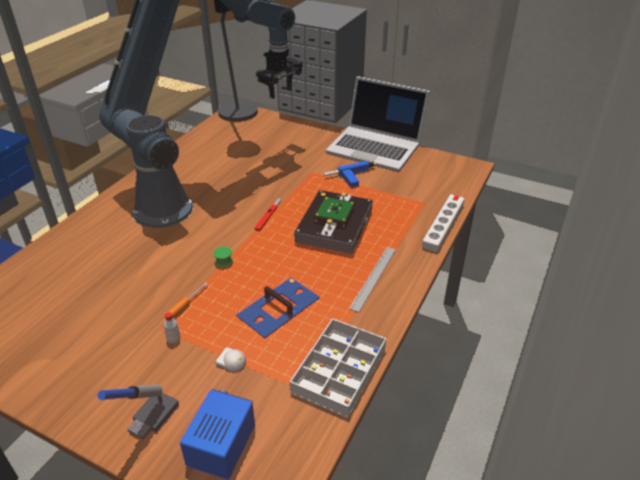

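The top view shows the jig at about (263,225), dot end left at (223,260). The frame is at about (429,221) with its dot at (386,227), also left. I'll enlarge both.

Run:
```python
import cv2,numpy as np
i=cv2.imread('pics/top1.png')
a=cv2.resize(i[165:285,195:335],None,fx=5,fy=5,interpolation=cv2.INTER_CUBIC)
cv2.imwrite('pics/c1.png',a)
b=cv2.resize(i[175:265,370:490],None,fx=6,fy=6,interpolation=cv2.INTER_CUBIC)
cv2.imwrite('pics/c2.png',b)
```

```text
(no output)
```

View pics/c1.png

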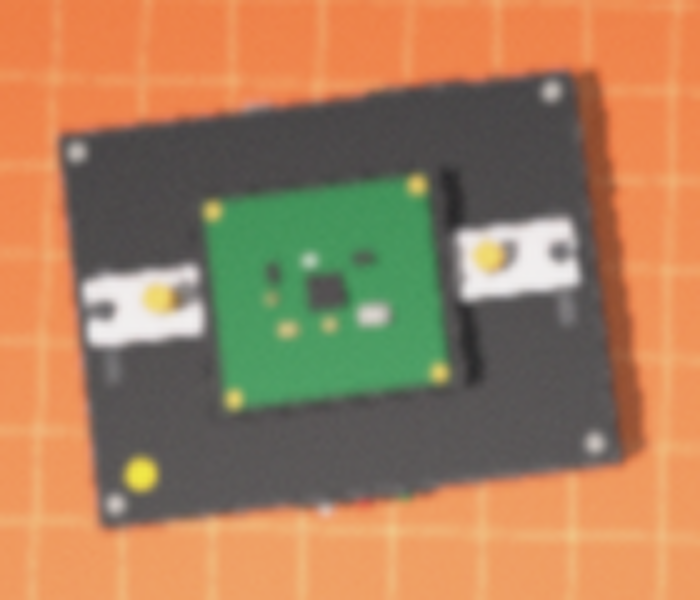

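View pics/c2.png

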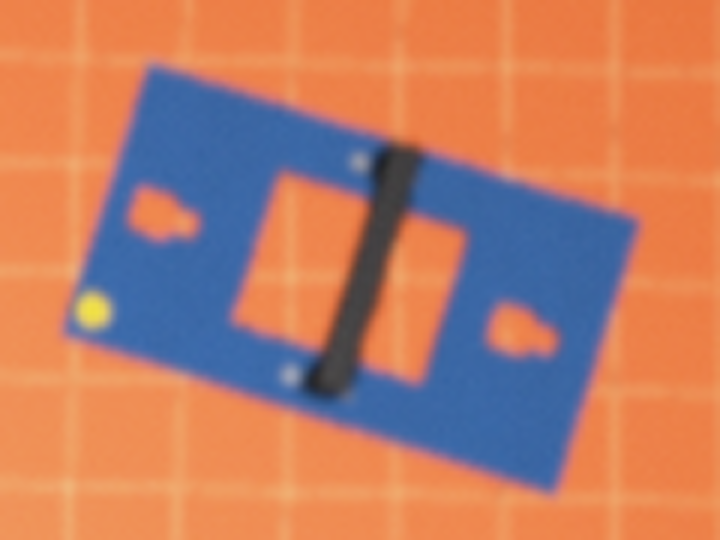

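Crop 1 shows the brass heads at (158,298) and (489,256) and the jig corners at (62,135), (575,72), (622,460) and (103,525). Crop 2 shows the frame corners at (150,65), (638,220), (557,492) and (65,333), with the handle from (402,150) to (328,385).

Run:
```python
from h import *
np.set_printoptions(precision=4,suppress=True)
f='top1.png'
def g(c,off,s,z): return p2w(f,[off[0]+(c[0]+.5)/s-.5,off[1]+(c[1]+.5)/s-.5],z)
J=[g(c,(195,165),5,.05) for c in [(62,135),(575,72),(622,460),(103,525)]]
S=[g(c,(195,165),5,.085) for c in [(158,298),(489,256)]]
F=[g(c,(370,175),6,.006) for c in [(150,65),(638,220),(557,492),(65,333)]]
H=[g(c,(370,175),6,.047) for c in [(402,150),(328,385)]]
def yaw(v): return np.degrees(np.arctan2(-v[0],v[1]))  # y-axis dir -> yaw
def rect(P,n):
    P=np.array(P);c=P.mean(0);y=(P[0]+P[3]-P[1]-P[2])/2; x=(P[0]+P[1]-P[2]-P[3])/2
    print(n,c,'len',np.linalg.norm(y),np.linalg.norm(x),'yaw y',yaw(y),'x',np.degrees(np.arctan2(x[1],x[0])))
rect(J,'jig');rect(F,'frame')
S=np.array(S);print('studs',S,np.linalg.norm(S[0]-S[1]),yaw(S[0]-S[1]),S.mean(0))
H=np.array(H);print('handle',H.mean(0),np.linalg.norm(H[0]-H[1]),np.degrees(np.arctan2(*(H[0]-H[1])[[1,0]])))
o=robot.get_obs();print(R.from_quat(o['tool_rot']).as_matrix())
```

```text
jig [0.5897 0.1831 0.05  ] len 0.2574075390710096 0.1945322475045581 yaw y 8.469436446260953 x 8.440718719601042
frame [ 0.612  -0.2332  0.006 ] len 0.21755637114039855 0.12105270780540514 yaw y -16.58534361112187 x -16.240727764635047
studs [[0.584  0.265  0.085 ]
 [0.6081 0.1066 0.085 ]] 0.16023246892681076 8.627347907126133 [0.596  0.1858 0.085 ]
handle [ 0.612  -0.2306  0.047 ] 0.1019810725910693 -16.634265023227943
[[-0.9723  0.2336 -0.0008]
 [ 0.2336  0.9723 -0.0018]
 [ 0.0003 -0.002  -1.    ]]
```

```bash
python3 -m crank '[-26,-28,0,0,0,0,0,-52,-56,0,0,0,0,0,-78,-84,0,0,0,0,0,-104,-112,0,0,0,0,0,-130,-141,0,0,0,0,0]' 40
python3 -m crank '[-26,-28,0,0,0,0,0,-52,-56,0,0,0,0,0,-78,-84,0,0,0,0,0,-104,-112,0,0,0,0,0,-130,-141,0,0,0,0,0]'
python3 -m crank '[-26,-28,0,0,0,0,0,-52,-56,0,0,0,0,0,-78,-84,0,0,0,0,0,-104,-112,0,0,0,0,0,-130,-141,0,0,0,0,0]'
python3 -m crank '[-26,-28,0,0,0,0,0,-52,-56,0,0,0,0,0,-78,-84,0,0,0,0,0,-104,-112,0,0,0,0,0,-130,-141,0,0,0,0,0]'
python3 -m crank '[-26,-28,0,0,0,0,0,-52,-56,0,0,0,0,0,-78,-84,0,0,0,0,0,-104,-112,0,0,0,0,0,-129,-142,0,0,0,3,0]'
cat >> h.py <<'E'
def go(p,yaw=None):
    "shift (tool axes, mm) and turn about tool z (deg) from measured pose to TCP p, tool y-axis at yaw"
    o=robot.get_obs();M=R.from_quat(o['tool_rot']).as_matrix()
    y=np.degrees(np.arctan2(-M[0,1],M[1,1]))
    print('shift',np.round(M.T@(np.array(p)-o['position'])*1e3,1),'tz',None if yaw is None else round(y-yaw,2),'pos',o['position'].round(4),'yaw',round(y,2),'z',M[:,2].round(4),'F',np.round(o['ft_force'],1),'M',np.round(o['moment'],2),'t',round(o['time'],2),'w',round(o['grip_width'],4))
E
python3 - <<'E'
from h import *
go([.612,-.2315,.046],-16.45)
print(robot.get_obs()['q']); snap('wrist','w1.png')
for z in(.006,.047): print(w2p('w1.png',[.612,-.2315,z]))
E
```

```text
time: 0.52
position: [0.2397, 0.4386, 0.2472]
tool_rot: [0.117, 0.993, -0.0, -0.0]
ft_force: [0.1, -0.3, 0.1]
grip_width: 0.087
grip_force: 0.0
time: 0.93
position: [0.3333, 0.2711, 0.2475]
tool_rot: [0.117, 0.993, -0.0, -0.0]
ft_force: [0.4, 1.0, -0.0]
grip_width: 0.087
grip_force: 0.0
time: 1.35
position: [0.4267, 0.1035, 0.2475]
tool_rot: [0.118, 0.993, 0.0, -0.0]
ft_force: [-0.0, 1.2, -0.1]
grip_width: 0.0868
grip_force: 0.0
time: 1.77
position: [0.5201, -0.0639, 0.2473]
tool_rot: [0.118, 0.993, 0.0, -0.0]
ft_force: [0.6, 0.2, 0.5]
grip_width: 0.087
grip_force: 0.0
time: 2.18
position: [0.6126, -0.2318, 0.247]
tool_rot: [0.144, 0.99, 0.0, -0.0]
ft_force: [-0.1, 0.7, 1.2]
grip_width: 0.0872
grip_force: 0.0
shift [  0.4  -0.  201. ] tz -0.1 pos [ 0.6126 -0.2318  0.247 ] yaw -16.55 z [-8.e-04  9.e-04 -1.e+00] F [-0.1  0.7  1.2] M [-0.03  0.02  0.02] t 2.18 w 0.0872
[-5.32182149e-01  5.69836248e-01  1.35211638e+00  3.55358001e-04
  1.22077852e+00 -1.81416717e+00]
[319.13561843 206.49324743]
[319.2013772  214.79449147]
```

View pics/w1.png

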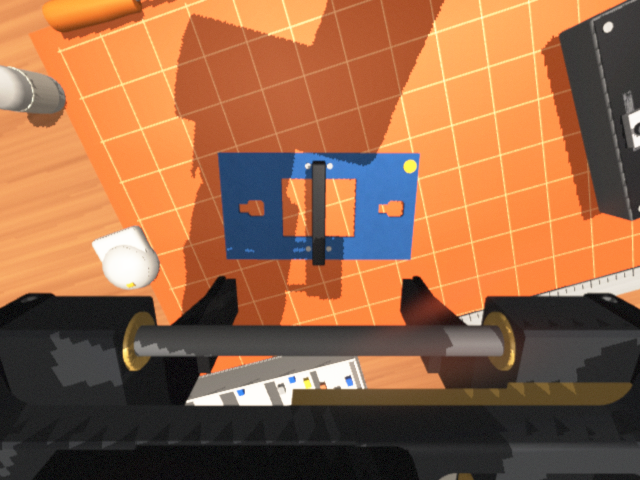

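The handle is centred at (319,214), as predicted, and square to the jaws. Descending and gripping.

```bash
python3 -m crank '[0,0,36,0,0,0,0,0,0,72,0,0,0,0,0,0,106,0,0,0,0,0,0,138,0,0,0,0,0,0,165,0,0,0,0]' 
python3 -m crank '[0,0,15,0,0,0,0,0,0,26,0,0,0,0,0,0,34,0,0,0,0,0,0,36,0,0,0,0,0,0,36,0,0,0,60]' 
python3 -m crank '[0,0,0,0,0,0,255,0,0,0,0,0,0,255,0,0,0,0,0,0,255,0,0,0,0,0,0,255,0,0,0,0,0,0,255]' 45
python3 -m crank '[0,0,0,0,0,0,255,0,0,0,0,0,0,255,0,0,0,0,0,0,255,0,0,0,0,0,0,255,0,0,0,0,0,0,255]' 45
python3 -c "
from h import *
go([.612,-.2315,.046],-16.45)"
```

```text
time: 2.65
position: [0.6107, -0.2296, 0.0797]
tool_rot: [0.144, 0.99, 0.001, -0.002]
ft_force: [0.3, -0.3, -0.3]
grip_width: 0.087
grip_force: 0.0
time: 3.07
position: [0.6122, -0.2304, 0.0466]
tool_rot: [0.143, 0.99, -0.0, 0.0]
ft_force: [0.1, 0.6, 0.2]
grip_width: 0.0849
grip_force: 0.0
time: 3.48
position: [0.6124, -0.2306, 0.0472]
tool_rot: [0.144, 0.99, -0.0, 0.001]
ft_force: [-0.4, -0.4, -0.6]
grip_width: 0.0548
grip_force: 0.0
time: 3.9
position: [0.612, -0.2304, 0.0465]
tool_rot: [0.144, 0.99, 0.0, -0.0]
ft_force: [-0.3, -0.5, 0.8]
grip_width: 0.0217
grip_force: 0.0
shift [-0.3 -1.1  0.5] tz -0.06 pos [ 0.612  -0.2304  0.0465] yaw -16.51 z [-1.e-04  0.e+00 -1.e+00] F [-0.3 -0.5  0.8] M [-0.01  0.02  0.01] t 3.9 w 0.0217
```

```bash
python3 -m crank '[0,0,0,0,0,0,255,0,0,0,0,0,0,255,0,0,0,0,0,0,255,0,0,0,0,0,0,255,0,0,0,0,0,0,255]' 50
python3 -m crank '[0,0,-3,0,0,0,255,0,0,-10,0,0,0,255,0,0,-20,0,0,0,255,0,0,-32,0,0,0,255,0,0,-45,0,0,0,255]'
python3 -m crank '[0,0,-20,0,0,0,255,0,0,-40,0,0,0,255,0,0,-60,0,0,0,255,0,0,-80,0,0,0,255,0,0,-95,0,0,0,255]'
python3 -m crank '[0,0,-6,0,0,0,255,0,0,-8,0,0,0,255,0,0,-8,0,0,0,255,0,0,-8,0,0,0,255,0,0,-8,0,0,0,255]'
python3 - <<'E'
from h import *
# target: frame origin at jig y=-8 on stud line
ys=np.radians(8.55); m=np.array([.596,.1858]); yh=np.array([-np.sin(ys),np.cos(ys)])
t=m-.008*yh; print(t)
go([*t,.20],8.55)
E
```

```text
time: 4.32
position: [0.612, -0.2306, 0.0465]
tool_rot: [0.144, 0.99, -0.0, -0.0]
ft_force: [0.4, -1.1, -0.4]
grip_width: 0.0135
grip_force: 50.0
time: 4.73
position: [0.612, -0.2302, 0.0927]
tool_rot: [0.144, 0.99, 0.0, -0.0]
ft_force: [-0.0, 0.1, -2.9]
grip_width: 0.0134
grip_force: 50.0
time: 5.15
position: [0.6127, -0.2306, 0.1901]
tool_rot: [0.144, 0.99, -0.001, 0.002]
ft_force: [0.1, -0.3, -2.9]
grip_width: 0.0134
grip_force: 50.0
time: 5.57
position: [0.6113, -0.2299, 0.1933]
tool_rot: [0.144, 0.99, 0.001, -0.001]
ft_force: [-0.7, 0.4, -3.3]
grip_width: 0.0135
grip_force: 50.0
[0.59718938 0.17788891]
shift [129.4 387.   -6.1] tz -25.06 pos [ 0.6113 -0.2299  0.1933] yaw -16.51 z [-0.0024  0.0014 -1.    ] F [-0.7  0.4 -3.3] M [-0.04  0.   -0.03] t 5.57 w 0.0135
```

```bash
python3 -m crank '[4,13,0,0,0,0,255,13,39,0,0,0,0,255,23,70,0,0,0,0,255,33,100,0,0,0,0,255,43,130,0,0,0,0,255]'
python3 -m crank '[10,30,0,0,0,0,255,20,60,0,0,0,0,255,30,90,0,0,0,0,255,40,120,0,0,0,0,255,50,150,0,0,0,0,255]'
python3 -m crank '[10,29,0,0,0,-4,255,19,55,0,0,0,-9,255,27,79,0,0,0,-15,255,33,97,0,0,0,-20,255,36,107,0,0,0,-25,255]'
python3 -m crank '[0,0,0,0,0,0,255,0,0,0,0,0,0,255,0,0,0,0,0,0,255,0,0,0,0,0,0,255,0,0,0,0,0,0,255]'
python3 - <<'E'
from h import *
go([.5972,.1779,.20],8.55)
snap('wrist','w2.png')
snap('top','top2.png')
i=cv2.imread('pics/top2.png');cv2.imwrite('pics/c3.png',cv2.resize(i[155:285,185:335],None,fx=5,fy=4.6,interpolation=cv2.INTER_CUBIC))
E
```

```text
time: 5.98
position: [0.6069, -0.0912, 0.1936]
tool_rot: [0.144, 0.99, 0.001, -0.001]
ft_force: [0.7, 0.1, -3.1]
grip_width: 0.0136
grip_force: 50.0
time: 6.4
position: [0.6013, 0.0671, 0.1938]
tool_rot: [0.143, 0.99, 0.0, -0.001]
ft_force: [-0.2, 0.1, -2.2]
grip_width: 0.0135
grip_force: 50.0
time: 6.82
position: [0.5967, 0.181, 0.1937]
tool_rot: [-0.077, 0.997, 0.001, -0.001]
ft_force: [0.7, -0.8, -2.5]
grip_width: 0.0138
grip_force: 50.0
time: 7.23
position: [0.5984, 0.1763, 0.1944]
tool_rot: [-0.073, 0.997, -0.0, -0.0]
ft_force: [-0.5, 0.6, -2.1]
grip_width: 0.0137
grip_force: 50.0
shift [ 1.   1.8 -5.6] tz -0.19 pos [0.5984 0.1763 0.1944] yaw 8.36 z [-4.e-04 -2.e-04 -1.e+00] F [-0.5  0.6 -2.1] M [0.01 0.01 0.06] t 7.23 w 0.0137
```

View pics/w2.png

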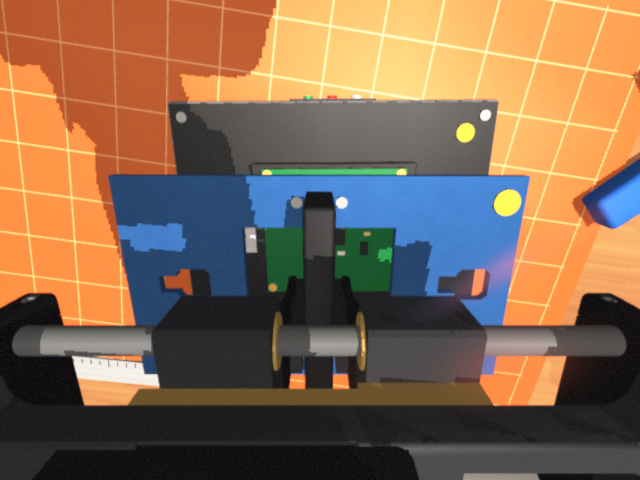

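The wrist view shows the frame's front corners at (111,177) and (527,177) and the jig's front top corners at (170,102) and (497,101). The jig screws are at (181,117) and (485,115). I'll cross-check these against the top-camera estimate.

Run:
```python
from h import *
np.set_printoptions(precision=4,suppress=True)
f='w2.png'
o=robot.get_obs();T=np.eye(4);T[:3,:3]=R.from_quat(o['tool_rot']).as_matrix();T[:3,3]=o['position']
P=[p2w(f,c,o['position'][2]-.040) for c in [(111,177),(527,177)]]
print('frame corners tool mm',[ (np.linalg.inv(T)@np.append(p,1))[:3]*1e3 for p in P],'expect x=+62,y=-+110')
yaw=np.radians(8.5)
J=[p2w(f,c,.05) for c in [(170,102),(497,101)]];J=np.array(J);d=J[1]-J[0];y=np.degrees(np.arctan2(-d[0],d[1]))
c=J.mean(0)[:2]+.1*np.array([np.cos(yaw),np.sin(yaw)]);print('jig centre (wrist)',c,np.linalg.norm(d),y)
print(np.linalg.inv(np.load('pics/w2.png.npz')['E']))
```

```text
frame corners tool mm [array([  59.0452, -109.1018,   40.0147]), array([ 59.0055, 106.9212,  40.0051])] expect x=+62,y=-+110
jig centre (wrist) [0.5929 0.1861] 0.2534590682221272 8.53595360748108
[[-0.1456  0.9893  0.0001 -0.0862]
 [ 0.9448  0.139   0.2965 -0.6111]
 [ 0.2934  0.0433 -0.955   0.1573]
 [ 0.      0.      0.      1.    ]]
```

View pics/c3.png

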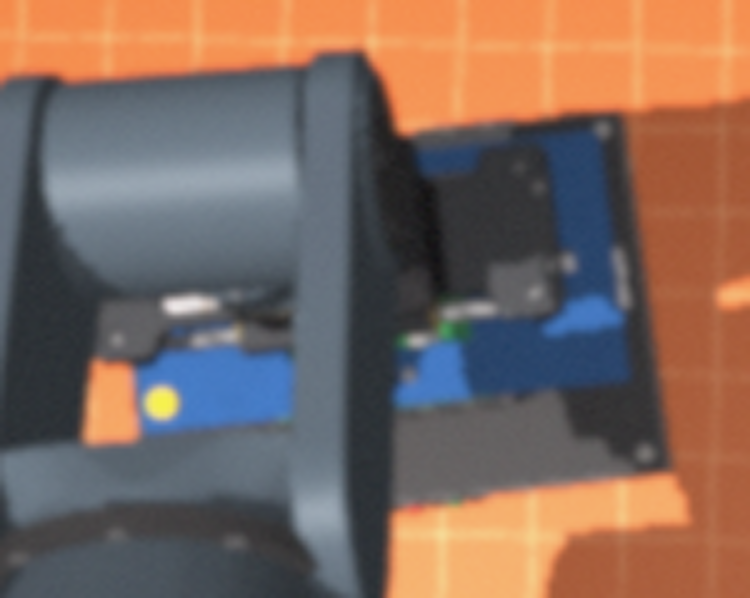

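```bash
python3 -m crank '[1,3,14,0,0,0,255,1,3,28,0,0,0,255,1,3,42,0,0,0,255,1,3,51,0,0,0,255,1,3,55,0,0,0,255]'
python3 -m crank '[0,0,0,0,0,0,255,0,0,0,0,0,0,255,0,0,0,0,0,0,255,0,0,0,0,0,0,255,0,0,0,0,0,0,255]'
python3 - <<'E'
from h import *
go([.5972,.1788,.139],8.55)
snap('wrist','w3.png')
i=cv2.imread('pics/w3.png')
a=cv2.resize(i[240:320,130:230],None,fx=6,fy=6,interpolation=cv2.INTER_CUBIC)[:, :]
b=cv2.resize(i[240:320,420:520],None,fx=6,fy=6,interpolation=cv2.INTER_CUBIC)
a=cv2.resize(i[250:310,130:260],None,fx=6,fy=4.9*0+5,interpolation=cv2.INTER_CUBIC)
b=cv2.resize(i[250:310,400:530],None,fx=6,fy=5,interpolation=cv2.INTER_CUBIC)
cv2.imwrite('pics/c4.png',cv2.convertScaleAbs(np.vstack([a,b]),alpha=1.8))
E
```

```text
time: 7.75
position: [0.5962, 0.1796, 0.138]
tool_rot: [-0.074, 0.997, -0.0, -0.001]
ft_force: [-0.3, 0.6, -2.3]
grip_width: 0.0132
grip_force: 50.0
time: 8.17
position: [0.5974, 0.1802, 0.1403]
tool_rot: [-0.074, 0.997, 0.0, 0.001]
ft_force: [0.7, -0.0, -3.2]
grip_width: 0.0133
grip_force: 50.0
shift [ 0.4 -1.4  1.3] tz -0.06 pos [0.5974 0.1802 0.1403] yaw 8.49 z [ 1.5e-03  2.0e-04 -1.0e+00] F [ 0.7 -0.  -3.2] M [0.03 0.04 0.05] t 8.17 w 0.0133
```

View pics/c4.png

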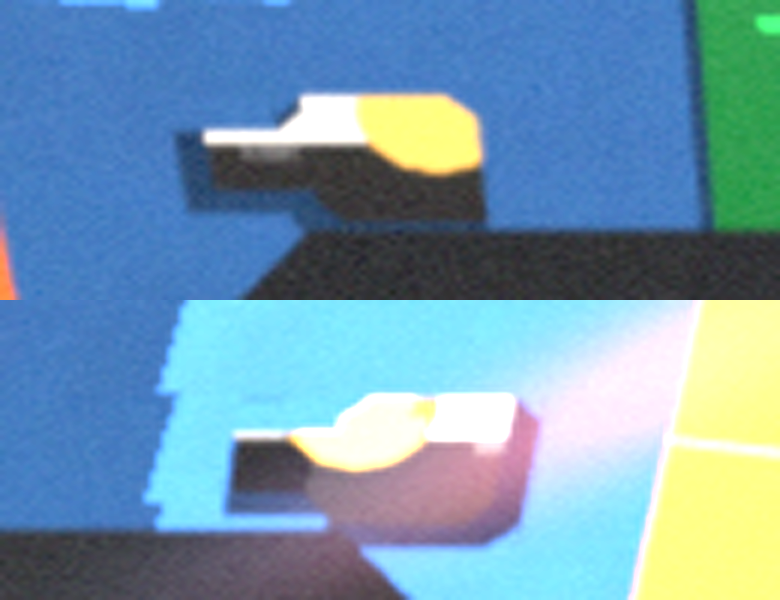

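The studs show through both keyholes. In keyhole b the head has its left edge at crop x=357 and its rear edge at y=175. In keyhole a the right edge is at x=437 and the rear edge at y=170. I'll measure heads and keyholes in the same image.

Run:
```python
from h import *
np.set_printoptions(precision=1,suppress=True)
f='w3.png'
E=np.load('pics/w3.png.npz')['E']
o=robot.get_obs()
# tool pose used for w3: E=T@mount -> recover T
mount=np.array(robot.camera('wrist')['mount']);T=E@np.linalg.inv(mount);Ti=np.linalg.inv(T)
print('cam in tool',mount[:3,3]*1e3, 'tcp',T[:3,3]*1e3)
def px(c,ox):return (ox+(c[0]+.5)/6-.5, 250+(c[1]+.5)/5-.5)
def tool(c,ox,z):return (Ti@np.append(p2w(f,px(c,ox),z),1))[:3]*1e3
zt=T[2,3]-.040
print('KEY b: slot end',tool((178,170),130,zt)[:2],'right',tool((485,130),130,zt)[:2],'top',tool((400,95),130,zt)[:2],'bottom',tool((400,228),130,zt)[:2])
print('KEY a: slot end',tool((226,175),400,zt)[:2],'right',tool((541,150),400,zt)[:2],'top',tool((450,94),400,zt)[:2],'bottom',tool((440,245),400,zt)[:2])
print('HEAD b: left',tool((357,115),130,.085)[:2],'rear',tool((437,175),130,.085)[:2])
print('HEAD a: right',tool((437,115),400,.085)[:2],'rear',tool((357,170),400,.085)[:2])
```

```text
cam in tool [  80.8   -1.2 -137. ] tcp [597.4 180.2 140.3]
KEY b: slot end [ -1.7 -92.4] right [  3.3 -62.7] top [  7.6 -70.3] bottom [ -9.  -72.1]
KEY a: slot end [-2.3 66.8] right [ 0.9 96.5] top [ 7.7 86.9] bottom [-11.2  88.5]
HEAD b: left [ -1.4 -80.9] rear [ -9.5 -73.6]
HEAD a: right [-1.4 93.5] rear [-8.8 86.2]
```

Relative to the keyholes, the heads are about 0.7 mm towards −y (tool) and 0.6 mm towards +x. I'll correct for that and lower gently.

```bash
python3 -m crank '[0.6,-0.7,0,0,0,-0.1,255,0.6,-0.7,1,0,0,-0.1,255,0.6,-0.7,3,0,0,-0.1,255,0.6,-0.7,5,0,0,-0.1,255,0.6,-0.7,6,0,0,-0.1,255]'
python3 -m crank '[0,0,0.5,0,0,0,255,0,0,1,0,0,0,255,0,0,1.5,0,0,0,255,0,0,2,0,0,0,255,0,0,2.5,0,0,0,255]'
python3 -m crank '[0,0,0.5,0,0,0,255,0,0,1,0,0,0,255,0,0,1.5,0,0,0,255,0,0,2,0,0,0,255,0,0,2,0,0,0,255]'
python3 -c "
from h import *
go([.5972,.1788,.123],8.55)"
```

```text
time: 8.68
position: [0.5962, 0.1793, 0.1331]
tool_rot: [-0.075, 0.997, -0.0, -0.0]
ft_force: [-0.7, 0.5, -3.5]
grip_width: 0.0132
grip_force: 50.0
time: 9.1
position: [0.5965, 0.1794, 0.1311]
tool_rot: [-0.075, 0.997, 0.0, 0.0]
ft_force: [-0.7, 0.1, -3.2]
grip_width: 0.0138
grip_force: 50.0
time: 9.52
position: [0.5964, 0.1794, 0.1289]
tool_rot: [-0.075, 0.997, 0.0, -0.0]
ft_force: [-0.4, -0.8, -2.6]
grip_width: 0.0136
grip_force: 50.0
shift [-0.7 -0.7  5.9] tz 0.04 pos [0.5964 0.1794 0.1289] yaw 8.59 z [-2.e-04  0.e+00 -1.e+00] F [-0.4 -0.8 -2.6] M [0.05 0.01 0.03] t 9.52 w 0.0136
```

```bash
python3 -m crank '[0,0,0.5,0,0,0,255,0,0,1,0,0,0,255,0,0,1.5,0,0,0,255,0,0,2,0,0,0,255,0,0,2,0,0,0,255]'
python3 -m crank '[0,0,0.5,0,0,0,255,0,0,1,0,0,0,255,0,0,1.5,0,0,0,255,0,0,2,0,0,0,255,0,0,2,0,0,0,255]'
python3 -m crank '[0,0,0.5,0,0,0,255,0,0,1,0,0,0,255,0,0,1.5,0,0,0,255,0,0,2,0,0,0,255,0,0,2,0,0,0,255]'
python3 -c "
from h import *
go([.5972,.1788,.123],8.55)"
```

```text
time: 9.93
position: [0.5964, 0.1793, 0.1269]
tool_rot: [-0.075, 0.997, -0.0, -0.0]
ft_force: [-0.1, 0.0, -3.1]
grip_width: 0.0135
grip_force: 50.0
time: 10.35
position: [0.5964, 0.1793, 0.1249]
tool_rot: [-0.075, 0.997, -0.0, -0.0]
ft_force: [-0.2, -0.6, -2.7]
grip_width: 0.0133
grip_force: 50.0
time: 10.77
position: [0.5965, 0.1794, 0.1235]
tool_rot: [-0.075, 0.997, -0.0, 0.0]
ft_force: [-1.4, -0.3, -0.2]
grip_width: 0.0134
grip_force: 50.0
shift [-0.6 -0.7  0.5] tz 0.04 pos [0.5965 0.1794 0.1235] yaw 8.59 z [ 1.e-04 -0.e+00 -1.e+00] F [-1.4 -0.3 -0.2] M [ 0.03  0.13 -0.03] t 10.77 w 0.0134
```

Both studs are through, and the frame met the board at the expected height. Pressing further.

```bash
python3 -m crank '[0,0,0.5,0,0,0,255,0,0,1,0,0,0,255,0,0,1.5,0,0,0,255,0,0,2,0,0,0,255,0,0,2,0,0,0,255]'
python3 -m crank '[0,0,0.5,0,0,0,255,0,0,1,0,0,0,255,0,0,1.5,0,0,0,255,0,0,2,0,0,0,255,0,0,2,0,0,0,255]'
python3 -m crank '[0,0,0.5,0,0,0,255,0,0,1,0,0,0,255,0,0,1.5,0,0,0,255,0,0,2,0,0,0,255,0,0,2,0,0,0,255]'
python3 -c "
from h import *
go([.5972,.1788,.118],8.55)"
```

```text
time: 11.18
position: [0.5965, 0.1794, 0.1214]
tool_rot: [-0.075, 0.997, 0.0, 0.0]
ft_force: [-1.7, -0.7, 4.6]
grip_width: 0.0132
grip_force: 50.0
time: 11.6
position: [0.5965, 0.1794, 0.1196]
tool_rot: [-0.075, 0.997, -0.0, 0.0]
ft_force: [-3.0, -0.6, 6.7]
grip_width: 0.0131
grip_force: 50.0
time: 12.02
position: [0.5965, 0.1794, 0.118]
tool_rot: [-0.075, 0.997, -0.0, 0.0]
ft_force: [-3.1, -1.0, 9.3]
grip_width: 0.0132
grip_force: 50.0
shift [-0.6 -0.7  0. ] tz 0.05 pos [0.5965 0.1794 0.118 ] yaw 8.6 z [ 4.e-04 -0.e+00 -1.e+00] F [-3.1 -1.   9.3] M [-0.03  0.6   0.01] t 12.02 w 0.0132
```

```bash
python3 -m crank '[0.5,0,0.5,0,0,0,255,0.5,1,0.5,0,0,0,255,0.5,2,0.5,0,0,0,255,0.5,3,0.5,0,0,0,255,0.5,4,0.5,0,0,0,255]'
python3 -c "
from h import *
go([.5972,.1788,.118],8.55)"
python3 -m crank '[0,1,0,0,0,0,255,0,2,0,0,0,0,255,0,3,0,0,0,0,255,0,4,0,0,0,0,255,0,5,0,0,0,0,255]'
python3 -c "
from h import *
go([.5972,.1788,.118],8.55)"
```

```text
time: 12.43
position: [0.5967, 0.1807, 0.118]
tool_rot: [-0.076, 0.997, -0.002, 0.001]
ft_force: [-0.9, -8.7, 9.3]
grip_width: 0.0131
grip_force: 50.0
shift [-0.2 -1.9 -0. ] tz 0.13 pos [0.5967 0.1807 0.118 ] yaw 8.68 z [ 0.0029 -0.0045 -1.    ] F [-0.9 -8.7  9.3] M [-1.34  0.24  0.09] t 12.43 w 0.0131
time: 12.85
position: [0.5971, 0.1855, 0.1182]
tool_rot: [-0.076, 0.997, -0.002, 0.002]
ft_force: [0.5, -7.7, 9.6]
grip_width: 0.0134
grip_force: 50.0
shift [ 0.9 -6.7  0.2] tz 0.12 pos [0.5971 0.1855 0.1182] yaw 8.67 z [ 0.0052 -0.0043 -1.    ] F [ 0.5 -7.7  9.6] M [-1.33  0.03  0.08] t 12.85 w 0.0134
```

```bash
python3 -m crank '[0,1,0,0,0,0,255,0,2,0,0,0,0,255,0,3,0,0,0,0,255,0,4,0,0,0,0,255,0,4,0,0,0,0,255]'
python3 -c "
from h import *
go([.5972,.1788,.118],8.55)"
python3 -m crank '[0,0.6,0,0,0,0,255,0,1.2,0,0,0,0,255,0,1.8,0,0,0,0,255,0,2.5,0,0,0,0,255,0,2.5,0,0,0,0,255]'
python3 -c "
from h import *
go([.5972,.1788,.118],8.55)"
```

```text
time: 13.27
position: [0.5969, 0.1897, 0.1183]
tool_rot: [-0.076, 0.997, -0.002, 0.003]
ft_force: [0.6, -7.9, 8.5]
grip_width: 0.0132
grip_force: 50.0
shift [  1.3 -10.8   0.4] tz 0.12 pos [0.5969 0.1897 0.1183] yaw 8.67 z [ 0.0062 -0.0039 -1.    ] F [ 0.6 -7.9  8.5] M [-1.17 -0.09  0.1 ] t 13.27 w 0.0132
time: 13.68
position: [0.5965, 0.192, 0.1183]
tool_rot: [-0.076, 0.997, -0.002, 0.003]
ft_force: [0.5, -8.0, 9.3]
grip_width: 0.0135
grip_force: 50.0
shift [  1.3 -13.1   0.4] tz 0.12 pos [0.5965 0.192  0.1183] yaw 8.67 z [ 0.0061 -0.0042 -1.    ] F [ 0.5 -8.   9.3] M [-1.28  0.03  0.04] t 13.68 w 0.0135
```

```bash
python3 -m crank '[0,0.5,0,0,0,0,255,0,1,0,0,0,0,255,0,1.5,0,0,0,0,255,0,2,0,0,0,0,255,0,2,0,0,0,0,255]'
python3 -m crank '[0,0.5,0,0,0,0,255,0,1,0,0,0,0,255,0,1.5,0,0,0,0,255,0,1.5,0,0,0,0,255,0,1.5,0,0,0,0,255]'
python3 -c "
from h import *
go([.5972,.1788,.118],8.55)"
```

```text
time: 14.1
position: [0.5963, 0.1939, 0.1183]
tool_rot: [-0.076, 0.997, -0.002, 0.003]
ft_force: [0.8, -8.6, 8.7]
grip_width: 0.0129
grip_force: 50.0
time: 14.52
position: [0.596, 0.1954, 0.1183]
tool_rot: [-0.076, 0.997, -0.002, 0.003]
ft_force: [0.6, -9.5, 9.0]
grip_width: 0.0137
grip_force: 50.0
shift [  1.4 -16.6   0.4] tz 0.11 pos [0.596  0.1954 0.1183] yaw 8.66 z [ 0.0061 -0.0041 -1.    ] F [ 0.6 -9.5  9. ] M [-1.31  0.03  0.05] t 14.52 w 0.0137
```

```bash
python3 -m crank '[0,0.3,0,0,0,0,255,0,0.6,0,0,0,0,255,0,1,0,0,0,0,255,0,1,0,0,0,0,255,0,1,0,0,0,0,255]'
python3 -m crank '[0,0.3,0,0,0,0,255,0,0.6,0,0,0,0,255,0,1,0,0,0,0,255,0,1,0,0,0,0,255,0,1,0,0,0,0,255]'
python3 -c "
from h import *
go([.5972,.1788,.118],8.55)"
```

```text
time: 14.93
position: [0.596, 0.1959, 0.1183]
tool_rot: [-0.076, 0.997, -0.003, 0.003]
ft_force: [0.6, -9.8, 9.8]
grip_width: 0.0135
grip_force: 50.0
time: 15.35
position: [0.5959, 0.1961, 0.1183]
tool_rot: [-0.076, 0.997, -0.003, 0.003]
ft_force: [2.0, -11.8, 8.9]
grip_width: 0.0133
grip_force: 50.0
shift [  1.4 -17.3   0.4] tz 0.14 pos [0.5959 0.1961 0.1183] yaw 8.69 z [ 0.0061 -0.0063 -1.    ] F [  2.  -11.8   8.9] M [-1.86 -0.12  0.02] t 15.35 w 0.0133
```

```bash
python3 -m crank '[0,0.4,0,0,0,0,255,0,0.8,0,0,0,0,255,0,1.2,0,0,0,0,255,0,1.5,0,0,0,0,255,0,1.5,0,0,0,0,255]'
python3 -c "
from h import *
go([.5972,.1788,.118],8.55)"
python3 -m crank '[0,0.4,0,0,0,0,255,0,0.8,0,0,0,0,255,0,1.2,0,0,0,0,255,0,1.5,0,0,0,0,255,0,1.5,0,0,0,0,255]'
python3 -c "
from h import *
go([.5972,.1788,.118],8.55)"
```

```text
time: 15.77
position: [0.5959, 0.1962, 0.1183]
tool_rot: [-0.076, 0.997, -0.004, 0.003]
ft_force: [1.5, -15.4, 9.3]
grip_width: 0.0135
grip_force: 50.1
shift [  1.4 -17.4   0.4] tz 0.17 pos [0.5959 0.1962 0.1183] yaw 8.72 z [ 0.0061 -0.0085 -0.9999] F [  1.5 -15.4   9.3] M [-2.49 -0.11  0.04] t 15.77 w 0.0135
time: 16.18
position: [0.5959, 0.1964, 0.1183]
tool_rot: [-0.076, 0.997, -0.006, 0.003]
ft_force: [3.0, -19.2, 9.3]
grip_width: 0.0135
grip_force: 50.1
shift [  1.4 -17.6   0.5] tz 0.19 pos [0.5959 0.1964 0.1183] yaw 8.74 z [ 0.0062 -0.0107 -0.9999] F [  3.  -19.2   9.3] M [-3.07 -0.2   0.05] t 16.18 w 0.0135
```

The slot ends are firmly against the shanks. I'll unload the sideways push, let the springs lift the frame against the heads, then let go.

```bash
python3 -m crank '[0,-1,0,0,0,0,255,0,-2,0,0,0,0,255,0,-3,-0.5,0,0,0,255,0,-4,-1,0,0,0,255,0,-4,-1.5,0,0,0,255]'
python3 -c "
from h import *
go([.5972,.1788,.118],8.55)"
python3 -m crank '[0,0,-0.5,0,0,0,255,0,0,-1,0,0,0,255,0,0,-1.5,0,0,0,255,0,0,-1.5,0,0,0,255,0,0,-1.5,0,0,0,255]'
python3 -c "
from h import *
go([.5972,.1788,.118],8.55)"
```

```text
time: 16.6
position: [0.5959, 0.1961, 0.1187]
tool_rot: [-0.075, 0.997, -0.002, 0.003]
ft_force: [3.0, -8.5, 1.7]
grip_width: 0.0132
grip_force: 50.0
shift [  1.3 -17.3   0.7] tz 0.09 pos [0.5959 0.1961 0.1187] yaw 8.64 z [ 0.0058 -0.004  -1.    ] F [ 3.  -8.5  1.7] M [-1.24 -0.34  0.08] t 16.6 w 0.0132
time: 17.02
position: [0.5959, 0.1961, 0.1195]
tool_rot: [-0.075, 0.997, -0.002, 0.003]
ft_force: [3.6, -8.6, 0.2]
grip_width: 0.0134
grip_force: 50.0
shift [  1.3 -17.3   1.6] tz 0.1 pos [0.5959 0.1961 0.1195] yaw 8.65 z [ 0.0055 -0.0044 -1.    ] F [ 3.6 -8.6  0.2] M [-1.3  -0.48  0.07] t 17.02 w 0.0134
```

```bash
python3 -m crank '[0,-1,0,0,0,0,255,0,-2,0,0,0,0,255,0,-2,0,0,0,0,255,0,-2,0,0,0,0,240,0,-2,0,0,0,0,220]' 10
python3 -m crank '[0,0,0,0,0,0,150,0,0,0,0,0,0,100,0,0,0,0,0,0,60,0,0,0,0,0,0,30,0,0,0,0,0,0,30]'
python3 -m crank '[0,0,0,0,0,0,30,0,0,0,0,0,0,30,0,0,0,0,0,0,30,0,0,0,0,0,0,30,0,0,0,0,0,0,30]'
python3 -c "
from h import *
go([.5972,.1788,.118],8.55)"
```

```text
time: 17.43
position: [0.5959, 0.196, 0.1196]
tool_rot: [-0.075, 0.997, -0.001, 0.003]
ft_force: [4.3, -5.0, -1.8]
grip_width: 0.0135
grip_force: 10.0
time: 17.85
position: [0.5927, 0.1975, 0.1193]
tool_rot: [-0.075, 0.997, 0.0, -0.0]
ft_force: [-0.2, -0.3, 0.5]
grip_width: 0.0397
grip_force: 0.0
time: 18.27
position: [0.5932, 0.1971, 0.1196]
tool_rot: [-0.075, 0.997, 0.0, -0.0]
ft_force: [0.2, -0.2, -0.4]
grip_width: 0.0714
grip_force: 0.0
shift [ -1.2 -18.7   1.6] tz 0.04 pos [0.5932 0.1971 0.1196] yaw 8.59 z [-0.  0. -1.] F [ 0.2 -0.2 -0.4] M [-0.02 -0.01 -0.01] t 18.27 w 0.0714
```

Released. I'll rise straight up and look.

```bash
python3 -m crank '[0,0,-5,0,0,0,30,0,0,-15,0,0,0,30,0,0,-30,0,0,0,30,0,0,-50,0,0,0,30,0,0,-75,0,0,0,30]'
python3 -m crank '[0,0,-25,0,0,0,0,0,0,-50,0,0,0,0,0,0,-65,0,0,0,0,0,0,-75,0,0,0,0,0,0,-75,0,0,0,0]'
python3 -m crank '[0,0,0,0,0,0,0,0,0,0,0,0,0,0,0,0,0,0,0,0,0,0,0,0,0,0,0,0,0,0,0,0,0,0,0]'
python3 -c "
from h import *
snap('wrist','w4.png')
i=cv2.imread('pics/w4.png');cv2.imwrite('pics/c5.png',cv2.convertScaleAbs(cv2.resize(i[90:320,150:490],None,fx=2.35,fy=2.35,interpolation=cv2.INTER_CUBIC),alpha=1.3))"
```

```text
time: 18.68
position: [0.5925, 0.1969, 0.195]
tool_rot: [-0.075, 0.997, -0.0, -0.001]
ft_force: [0.2, -0.1, 0.4]
grip_width: 0.0766
grip_force: 0.0
time: 19.1
position: [0.5946, 0.1973, 0.273]
tool_rot: [-0.075, 0.997, 0.0, 0.003]
ft_force: [-1.1, 0.3, -0.6]
grip_width: 0.0866
grip_force: 0.0
time: 19.52
position: [0.5929, 0.197, 0.2684]
tool_rot: [-0.075, 0.997, -0.0, -0.001]
ft_force: [0.6, 1.1, 0.1]
grip_width: 0.0868
grip_force: 0.0
```

View pics/c5.png

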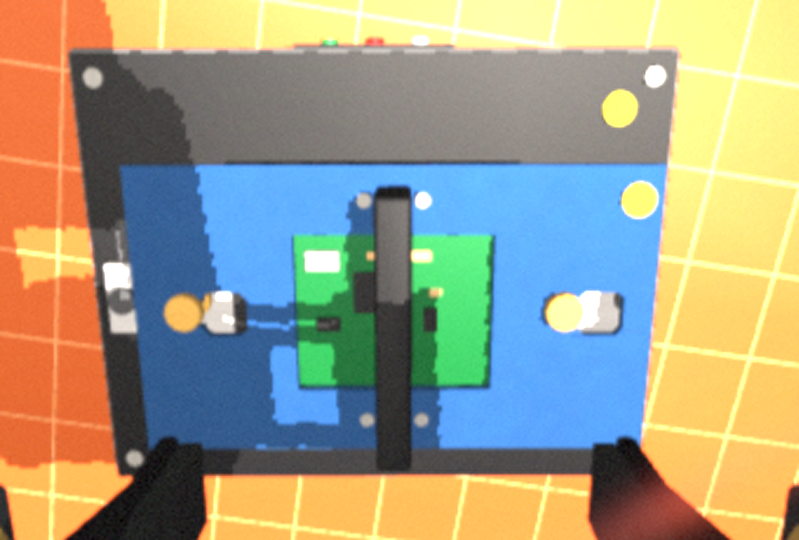

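The heads at (183,312) and (564,312) sit over the slot ends in both keyholes. The wide ends lie clear to their right, the plate is level, and the two dots are at the same end. It's locked, so I'm handing in.

```bash
python3 -c "
from rig import robot
print(robot.hand_in())"
```

```text
the job is handed in; nothing more can be done
None
```

The frame is locked under both studs, level and with its dot at the jig's dot end; the gripper is clear, no bystander was touched, and I handed the job in at about 20 s of the 64 s allowed.

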